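# Shut down the handpiece unit and stow its tools in the cutout tray

### The arm

A 6-joint arm with a two-finger parallel gripper is mounted at the origin on the work surface. World frame = base frame: x ahead of the robot, y to its left, z up, the work surface at z = 0. Lengths are in mm, angles in rad, forces in N, time in s.
With the tool pointing down it reaches from about 350 to 975 mm from the base axis. Payload 4.9 kg.
Tool frame: the origin (TCP) lies on the centre line of the jaws, within the pads' length; the fingertips stand 8 mm ahead of it and the grasp point (between the pads) lies 11 mm behind it; z points along the fingers, y is the line along which they close (so a half turn about z gives the same grasp; the last joint's range is limited). The gripper opens to 85 mm and grips with 20 to 120 N. Pads are 22 mm wide; open, the fingers measure 114 mm over their backs; the gripper's body (76 mm by 85 mm) begins 54 mm behind the grasp point. The pads swing forward as they close: fully open they stand 13 mm farther back than shut.
Start: joints at [1.117, 0.053, 1.613, -0, 1.476, -0.119], TCP at [205.352, 590.281, 217.304] pointing down, gripper open.
Joint ranges: [-3.01, 3.01], [-1.01, 2.22], [0.06, 2.58], [-1.02, 4.17], [0.09, 2.62], [-3.14, 3.14]. Speed limits (rad/s): [2.57, 2.57, 3.14, 3.14, 3.14, 3.14].

### API

Orientations are given as a rotation vector (axis times angle).
In Python, from bench import readout, cams, order gives the robot as it stands.
- The arm moves only by the tool arm_command, never from a script. Its argument "series" is text: rows parted by semicolons, each of 6 numbers parted by spaces: the shift along the tool's x, y, z in units of 2.5 cm (1.0 is 2.5 cm), then the turn, a rotation vector about the tool's x, y, z in units of 0.12 rad (1.0 is 0.12 rad). A call has 1 to 10 rows; each row shifts and turns the commanded pose from where the row before left it, along the tool's axes as they then stand; what a row does not reach is not made up. A row lasts 1/12 s, in which the tool goes at most 41.7 mm and 7.16 degrees, less where a joint would pass 70% of its speed; a pose out of reach is approached as far as the arm can. A call with a number of a shift or a turn outside -1 to 1 is refused whole. A call with a gripper value outside its range is refused whole. "fingers" is the closure in counts, from 0 (fully open) to 255 (shut), set as the call begins (left out, the last holds). The fingers move at their own pace and stop on an object; "grip_force" is the grip in N (left out, the last holds). Time passes only in rows, so rows that do not move let the fingers close. It gives the time, the measured TCP pose, the force, the opening and the grip force at its end, in the units of the state.
- readout.get_state(): the state, without advancing time (a new reading comes with each control period).
- cams.camera(name): name is "scene" or "side" or "wrist"; returns a dict with "frame" (384x512x3 uint8, blue, green, red), "fx", "fy", "cx", "cy" (pixels), "pose" (4x4, takes a point from camera to world coordinates); the wrist camera has in their place "mount" (4x4, takes a point from camera to tool coordinates, whose origin is the TCP and whose axes are the flange's). Camera axes: x right, y down, z forward; pixel columns grow to the right and rows downward; lengths in mm; the calibration is good to about 2 mm. A picture is of the moment at which its call begins: read the wrist's pose just before it. There is no depth.
- order.close_job(): hands the job in; it is judged then, once.
The state is a dict: "time": time; "joint_positions": joint angles; "joint_velocities": joint speeds; "tau": joint torques, N m; "ee_pos": TCP position; "tcp_rot": TCP orientation; "contact_force": force on the tool from outside, world axes, zero at the start; "torque": the same for the moment, N m; "grip_width": opening from 0.0 (shut) to 1.0 (fully open); "grasp_force": force on a finger pad.
Only numpy, scipy, OpenCV 4.12 (cv2) and the standard library are available. Lean on these libraries where they do the work, as an engineer would, in place of code of your own. Each camera call takes 0.05 s, during which the arm holds its last target. There are 200 camera calls.

### The job

First turn the black knob on the grey control unit fully anticlockwise to its stop, which is off; leave both tools lying until that is done. Then press the blue handpiece and the red-handled pliers fully home into their own cutouts in the tray, each pointing the way its cutout is shaped. Leave the bowl, bottle, white lamp and stone model where they stand, and let go of everything.

Things in the scene. Friction and masses are not known exactly. Their poses are not given: they have to be found in the camera images.
- handpiece_mid (a point): Grip centre, half-way up (11 mm above the underside), of the loose blue handpiece with steel nose, lying flat, 165 mm long, about 160 g. x axis to the nose, z up. Blue body, flat sides, 24 mm wide, 22 mm high, from 80 mm behind the point to 45 mm ahead; nose 12 mm wide and high on to 85 mm ahead. Grip across the body here.
- handpiece_tip (a point): Front end of the handpiece's nose, 85 mm ahead of handpiece_mid on its axis.
- pliers_mid (a point): Grip centre, half-way up (8 mm above the underside), between the red handles of the loose rigid pliers, lying flat, 145 mm long, about 170 g. x axis to the jaws, z up. Parallel handles, 42 mm wide over both, 16 mm high, from 70 mm behind the point to 20 mm ahead; steel joint 32 mm wide to 50 mm ahead; jaws 14 mm wide to 75 mm ahead. Grip across both handles here.
- pliers_tip (a point): Front end of the pliers' jaws, 75 mm ahead of pliers_mid.
- tray: Fixed tray, 196 mm (x) by 186 mm (y), any yaw; origin at the centre of its underside, z up. Yellow floor 6 mm thick; on it dark foam at both x ends, top 22 mm above the bench, with two shaped cutouts 16 mm deep, 4 mm wider than the tools on each side and 6 mm longer at each end. Across the middle along y an open channel 56 mm wide, down to the floor, for the fingers.
- handpiece_pocket (a point): Where handpiece_mid lies when home: tray (0, +48 mm), 17 mm above the bench, axes as the tray's. The nose points along tray +x. Two pairs of sprung rubber lips with sloping tops, 36 mm either side of here along x, centre and grip the tool's sides: it rests on them some 8 mm too high until pushed down with 5 to 20 N, then stays.
- handpiece_pocket_tip (a point): Where the nose's front end lies when home, at tray (+85, +48 mm).
- pliers_pocket (a point): Where pliers_mid lies when home: tray (0, -48 mm), 14 mm above the bench, axes as the tray's. The jaws point along tray -x, opposite to the handpiece's nose. Sprung rubber lips as in the other cutout: it rests on them some 8 mm too high until pushed down with 5 to 20 N, then stays.
- pliers_pocket_tip (a point): Where the front end of the jaws lies when home, at tray (-75, -48 mm).
- speed_knob (a joint): Angle of the black knob (rad): 0 at the anticlockwise stop (off), growing as it is turned clockwise seen from above, to 4.7. It starts 0.7 to 1.5 and stays where it is left (friction about 0.03 N m).
- speed_knob_grip (a point): Grip point of the black knob, on its upright axis, 102 mm above the bench; its x axis lies along the grip bar and turns with it. Bar 42 mm long, 14 mm thick, from 77 to 109 mm above the bench, on a 44 mm disc. It stands at the centre of the fixed grey control unit, 120 by 130 mm and 65 mm high. Pinch the bar across its 14 mm.
- bowl_mid (a point): Green mixing bowl, loose, 110 mm across, 65 mm high; the point is on its axis 30 mm up. Leave alone.
- bottle_mid (a point): Amber bottle, loose, 52 mm across, 125 mm high; the point is on its axis 60 mm up. Leave alone.
- lamp_mid (a point): White curing lamp, loose, a 45 by 40 mm tower 210 mm high on a round foot 110 mm across; the point is on its axis 100 mm up. Leave alone.
- model_mid (a point): Yellow stone model of a jaw with white teeth, loose, 60 by 70 mm, 35 mm high; the point is 15 mm up. Leave alone.
Things that resemble listed ones, but are neither listed nor needed, are in the scene too. What is shaped like the part that bears pliers_mid but purple or turquoise is not meant.

How it is judged:
By the outcome, as a careful person would: the job done as asked, in the order asked, and still so for the second after the job is handed in, with the robot touching nothing.
It also fails if it takes over 72 s, if anything falls off the work surface, if the arm or the gripper's body presses on something with over 40 N, if the wrist force passes 120 N, or if a joint passes its speed limit or range.

## Working session

There is one attempt and no reset: what is moved stays moved. The work goes in short steps, Python scripts to look and compute and a tool call to move; the robot and the scene stay as the last step left them, time stands still between calls to the robot, and variables do not carry over. Pictures are saved under pics/ and viewed, at most 10 in all, crops included, and the job is handed in when it is done.

Besides the shell and the picture viewer there is one more tool, called after "Request:" by a JSON object that holds its "api" and its "payload". arm_command: Moves the arm, as the interface text tells. Shifts and turns lie within -1 to 1; 1 stands for 2.5 cm of shift or 0.12 rad of turn. Its arguments: {"type":"object","properties":{"series":{"type":"string"},"fingers":{"type":"number"},"grip_force":{"type":"number"}},"required":["series"]}

```bash
mkdir -p pics; ls
cat > h.py <<'E'
import numpy as np, cv2
from scipy.spatial.transform import Rotation as R
from bench import readout, cams, order
def pose(name):
    s=readout.get_state(); c=cams.camera(name)
    if 'mount' in c:
        T=np.eye(4);T[:3,:3]=R.from_rotvec(s['tcp_rot']).as_matrix();T[:3,3]=s['ee_pos'];c['pose']=T@np.array(c['mount'])
    c['pose']=np.array(c['pose']); return c
def ray(c,u,v,z):
    d=c['pose'][:3,:3]@np.array([(u-c['cx'])/c['fx'],(v-c['cy'])/c['fy'],1]);o=c['pose'][:3,3]
    return o+d*(z-o[2])/d[2]
def proj(c,p):
    q=np.linalg.inv(c['pose'])@np.append(p,1);return np.array([c['fx']*q[0]/q[2]+c['cx'],c['fy']*q[1]/q[2]+c['cy']])
E
python3 - <<'E'
from h import *
import pickle
for n in ['scene','side','wrist']:
    c=pose(n); pickle.dump(c,open(n+'.pkl','wb')); print(n,c['fx'],c['cx'],c['cy'],c['pose'].round(2).tolist())
    cv2.imwrite(f'pics/{n}0.png',c['frame'])
print(readout.get_state())
E
```

```text
pics
scene 400.15124527098817 259.8812282728469 196.36148880819292 [[0.35, 0.76, -0.54, 1093.86], [0.94, -0.29, 0.21, -315.5], [0.01, -0.58, -0.82, 1053.2], [0.0, 0.0, 0.0, 1.0]]
side 393.5244015612324 258.03640837405885 200.21720681614207 [[-1.0, -0.04, 0.05, 386.05], [-0.07, 0.55, -0.83, 1124.83], [0.01, -0.83, -0.55, 906.02], [0.0, 0.0, 0.0, 1.0]]
wrist 306.88913584506486 253.289992653362 190.16840222428314 [[0.33, 0.9, 0.3, 128.53], [0.94, -0.31, -0.1, 616.16], [-0.0, 0.32, -0.95, 372.63], [0.0, 0.0, 0.0, 1.0]]
{'time': 0.15, 'joint_positions': array([ 1.11700963e+00,  5.32605971e-02,  1.61394571e+00,  2.46969079e-05,
        1.47602434e+00, -1.19009504e-01]), 'joint_velocities': array([-0.00101067,  0.00092263, -0.00528185,  0.00030641, -0.00016813,
       -0.00017535]), 'tau': array([ 5.72680601e-04, -3.94243813e+01, -3.70721698e+01, -1.01706380e-04,
        4.76304311e-03,  3.37655663e-07]), 'ee_pos': array([205.12636714, 589.84925933, 216.33077051]), 'tcp_rot': array([-5.23336985e-01, -3.09720219e+00,  2.45686698e-03]), 'contact_force': array([-0.45234663,  0.01277465, -0.06911323]), 'torque': array([-0.02804925, -0.01085968, -0.01710242]), 'grasp_force': 0.0, 'grip_width': 1.0010667838507836}
```

View pics/scene0.png

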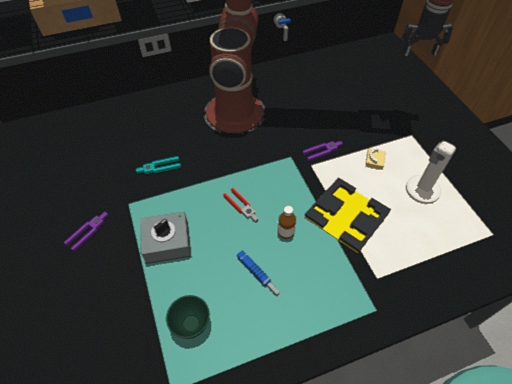

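View pics/side0.png

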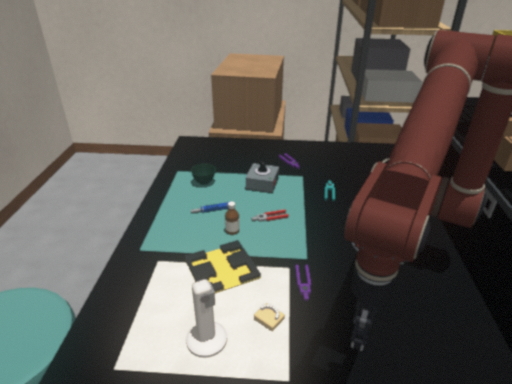

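The scene view shows the knob at (163,230), the red pliers at (241,205) with jaws at (256,219), and the blue handpiece at (257,272) with its nose at (277,292). The tray is at (348,213), the bottle at (287,222), the lamp at (430,180) and the bowl at (188,317). The lookalikes are the turquoise pliers at (158,165) and the purple ones at (86,230) and (322,150). I choose the red pliers at (241,205), and will check them in a close crop.

```bash
cat > m.py <<'E'
from h import *
import pickle
c=pickle.load(open('scene.pkl','rb'));f=c['frame'];hsv=cv2.cvtColor(f,cv2.COLOR_BGR2HSV)
def big(m,box):
    k=np.zeros_like(m);x0,y0,x1,y1=box;k[y0:y1,x0:x1]=m[y0:y1,x0:x1]
    cs,_=cv2.findContours(k,0,1);return np.vstack([q for q in cs if cv2.contourArea(q)>4])[:,0,:]
red=cv2.inRange(hsv,(0,130,90),(8,255,255))|cv2.inRange(hsv,(172,130,90),(180,255,255))
blue=cv2.inRange(hsv,(100,120,60),(125,255,255))
yel=cv2.inRange(hsv,(22,150,120),(35,255,255))
def onplane(p,z):return np.array([ray(c,u,v,z)[:2] for u,v in p],np.float32)
for n,m,b,z in [('red',red,(215,180,270,230),16),('blue',blue,(225,240,275,295),22),('yel',yel,(300,170,400,260),6)]:
    P=onplane(big(m,b),z);r=cv2.minAreaRect(P);print(n,r,cv2.boxPoints(r).round().tolist())
for n,p,z in [('knob',(163,229),109),('pl jaw',(256,219),8),('nose',(277,292),11),('bottle',(287,209),125),('bowl',(188,305),65),('lamp',(444,150),210),('model',(376,158),30)]:print(n,ray(c,*p,z).round())
print('box corners',[ray(c,*p,65)[:2].round().tolist() for p in [(141,220),(184,213),(189,243),(145,249)]])
print('tray corners',[ray(c,*p,22)[:2].round().tolist() for p in [(339,180),(391,211),(357,250),(306,216)]])
cr=lambda x0,y0,x1,y1:cv2.resize(f[y0:y1,x0:x1],(400,300),interpolation=2)
cv2.imwrite('pics/crop.png',np.vstack([np.hstack([cr(125,195,205,255),cr(205,175,285,235)]),np.hstack([cr(225,240,305,300),cr(295,170,400,255)])]))
E
python3 m.py
```

```text
red ((392.75933837890625, -125.05037689208984), (87.33147430419922, 41.435951232910156), 20.298574447631836) [[345.0, -121.0], [359.0, -160.0], [441.0, -129.0], [427.0, -90.0]]
blue ((635.1469116210938, -156.02577209472656), (125.66709899902344, 26.72043228149414), 21.942054748535156) [[572.0, -167.0], [582.0, -192.0], [698.0, -145.0], [688.0, -120.0]]
yel ((557.6576538085938, 180.7659454345703), (175.91787719726562, 184.89825439453125), 29.70877456665039) [[435.0, 217.0], [527.0, 57.0], [680.0, 144.0], [588.0, 305.0]]
knob [ 481. -360.  109.]
pl jaw [480. -89.   8.]
nose [ 722. -118.   11.]
bottle [548. -22. 125.]
bowl [ 694. -353.   65.]
lamp [570. 444. 210.]
model [408. 369.  30.]
box corners [[400.0, -415.0], [420.0, -292.0], [522.0, -304.0], [498.0, -423.0]]
tray corners [[443.0, 213.0], [607.0, 308.0], [689.0, 144.0], [532.0, 55.0]]
```

View pics/crop.png

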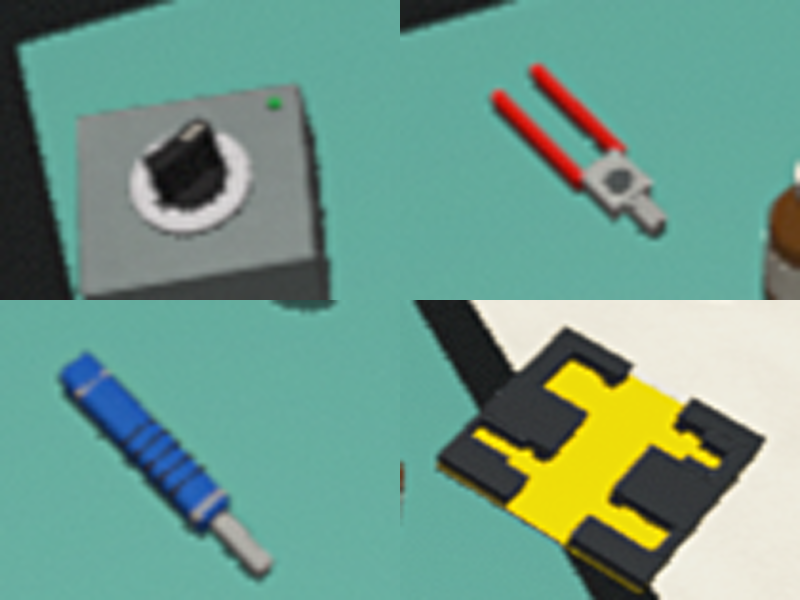

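The crop shows the knob bar with a white mark on one end, and red handles with a steel joint whose jaws point lower right, so these are the right pliers. The handpiece nose points lower right, and the tray channel runs from lower left to upper right. I'll look at the tray from above on the way to the knob, to see which cutout is which.

```bash
cat >> h.py <<'E'
def plan(x,y,z,th=None,n=None,turn=None):
    """one row to repeat n times: to TCP x,y,z with tool x heading th (deg), tool down"""
    s=readout.get_state();M=R.from_rotvec(s['tcp_rot']).as_matrix();d=np.array([x,y,z])-s['ee_pos']
    cur=np.degrees(np.arctan2(M[1,0],M[0,0]))
    if turn is None: turn=0 if th is None else (th-cur+180)%360-180
    n=n or int(max(np.ceil(np.linalg.norm(d)/25),np.ceil(abs(turn)/6.8),1))
    w=-np.radians(turn)/n
    A=sum(R.from_rotvec([0,0,w*k]).as_matrix() for k in range(n))
    r=np.linalg.solve(A,M.T@d)/25
    print(f"n={n} row: {r[0]:.2f} {r[1]:.2f} {r[2]:.2f} 0 0 {w/.12:.2f}  cur th {cur:.1f} tcp {s['ee_pos'].round(1)} tilt {np.degrees(M[:2,2]).round(2)} t {s['time']:.1f} grip {s['grip_width']:.3f} q6 {s['joint_positions'][5]:.2f} F {s['contact_force'].round(1)}")
E
python3 -c "
from h import *
plan(540,180,260,160.9)"
```

```text
n=22 row: -0.82 -0.50 -0.08 0 0 -0.00  cur th 160.8 tcp [205.1 589.8 216.3] tilt [-0.04 -0.08] t 0.1 grip 1.001 q6 -0.12 F [-0.5  0.  -0.1]
```

Request:
{"api": "arm_command", "payload": {"series": "-0.8 -0.5 -0.1 0 0 0;-0.8 -0.5 -0.1 0 0 0;-0.8 -0.5 -0.1 0 0 0;-0.8 -0.5 -0.1 0 0 0;-0.8 -0.5 -0.1 0 0 0;-0.8 -0.5 -0.1 0 0 0;-0.8 -0.5 -0.1 0 0 0;-0.8 -0.5 -0.1 0 0 0;-0.8 -0.5 -0.1 0 0 0;-0.8 -0.5 -0.1 0 0 0"}}

```text
time: 0.98
ee_pos: [353.6, 405.4, 242.0]
tcp_rot: [-0.523, -3.097, 0.001]
contact_force: [-0.5, 0.1, 0.6]
grip_width: 1.0
grasp_force: 0.0
```

Request:
{"api": "arm_command", "payload": {"series": "-0.8 -0.5 -0.1 0 0 0;-0.8 -0.5 -0.1 0 0 0;-0.8 -0.5 -0.1 0 0 0;-0.8 -0.5 -0.1 0 0 0;-0.8 -0.5 -0.1 0 0 0;-0.8 -0.5 -0.1 0 0 0;-0.8 -0.5 -0.1 0 0 0;-0.8 -0.5 -0.1 0 0 0;-0.8 -0.5 -0.1 0 0 0;0 0 0 0 0 0"}}

```text
time: 1.82
ee_pos: [488.2, 238.4, 265.0]
tcp_rot: [0.529, 3.095, -0.002]
contact_force: [-0.1, 0.5, -0.5]
grip_width: 1.001
grasp_force: 0.0
```

Run:
```python
from h import *
import pickle
c=pose('wrist');pickle.dump(c,open('wtray.pkl','wb'));cv2.imwrite('pics/wtray.png',c['frame'])
plan(481,-360,250,160.9)
```

```text
n=24 row: -0.32 -0.95 0.02 0 0 -0.00  cur th 160.6 tcp [487.1 239.8 264.7] tilt [-0.01 -0.01] t 1.9 grip 0.997 q6 -0.91 F [-0.   0.5 -0.6]
```

View pics/wtray.png

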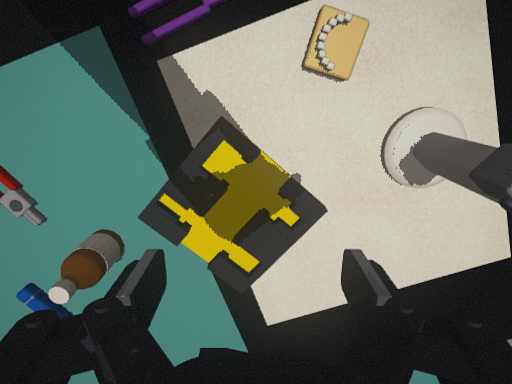

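The wrist view shows the tray's top cutout with wide handles at (222,155) and jaws at (290,215), so that is the pliers pocket, with jaws to world ~30°. The lower-left cutout is narrow at (165,200) and body-wide at (250,262), so that is the handpiece pocket, with its nose to world ~210°. The foam corners are near (222,117), (327,210), (245,292) and (138,217).

Run:
```python
from h import *
import pickle
c=pickle.load(open('wtray.pkl','rb'))
P=np.array([ray(c,*p,22)[:2] for p in [(222,117),(327,210),(245,292),(138,217)]]);print(P.round(),P.mean(0))
for i in range(4):
    d=P[(i+1)%4]-P[i];print(np.linalg.norm(d).round(),np.degrees(np.arctan2(d[1],d[0])).round(1))
```

```text
[[432. 216.]
 [600. 308.]
 [690. 153.]
 [521.  54.]] [560.6304227 182.7788004]
192.0 28.9
179.0 -59.9
196.0 -149.4
185.0 118.8
```

Request:
{"api": "arm_command", "payload": {"series": "-0.3 -0.95 0 0 0 0;-0.3 -0.95 0 0 0 0;-0.3 -0.95 0 0 0 0;-0.3 -0.95 0 0 0 0;-0.3 -0.95 0 0 0 0;-0.3 -0.95 0 0 0 0;-0.3 -0.95 0 0 0 0;-0.3 -0.95 0 0 0 0;-0.3 -0.95 0 0 0 0;-0.3 -0.95 0 0 0 0"}}

```text
time: 2.7
ee_pos: [478.5, -8.0, 264.5]
tcp_rot: [-0.522, -3.098, -0.001]
contact_force: [-0.0, -0.8, 0.5]
grip_width: 1.002
grasp_force: 0.0
```

Request:
{"api": "arm_command", "payload": {"series": "-0.3 -0.95 0 0 0 0;-0.3 -0.95 0 0 0 0;-0.3 -0.95 0 0 0 0;-0.3 -0.95 0 0 0 0;-0.3 -0.95 0 0 0 0;-0.3 -0.95 0 0 0 0;-0.3 -0.95 0 0 0 0;-0.3 -0.95 0 0 0 0;-0.3 -0.95 0 0 0 0;-0.3 -0.95 0 0 0 0"}}

```text
time: 3.53
ee_pos: [471.8, -256.9, 264.4]
tcp_rot: [-0.522, -3.098, -0.001]
contact_force: [0.9, -0.2, -0.2]
grip_width: 1.0
grasp_force: 0.0
```

Request:
{"api": "arm_command", "payload": {"series": "-0.3 -0.95 0 0 0 0;-0.3 -0.95 0 0 0 0;0 0 0 0 0 0;0 0 0 0 0 0"}}

```text
time: 3.87
ee_pos: [470.3, -306.4, 264.1]
tcp_rot: [-0.525, -3.096, -0.002]
contact_force: [0.1, 0.4, -0.1]
grip_width: 0.999
grasp_force: 0.0
```

Run:
```python
from h import *
import pickle
c=pose('wrist');pickle.dump(c,open('wknob.pkl','wb'))
u,v=proj(c,[481,-360,100]).astype(int);print(u,v)
x0,y0=max(u-80,0),max(v-60,0)
cv2.imwrite('pics/wknob.png',cv2.resize(c['frame'][y0:y0+120,x0:x0+160],(800,600),interpolation=2));print(x0,y0)
plan(481,-360,250,160.9)
```

```text
210 191
130 131
n=3 row: -0.37 -0.64 0.19 0 0 -0.00  cur th 160.8 tcp [ 470.5 -305.8  264.3] tilt [-0.03  0.08] t 3.9 grip 1.001 q6 -1.95 F [-0.  -0.1 -0.8]
```

View pics/wknob.png

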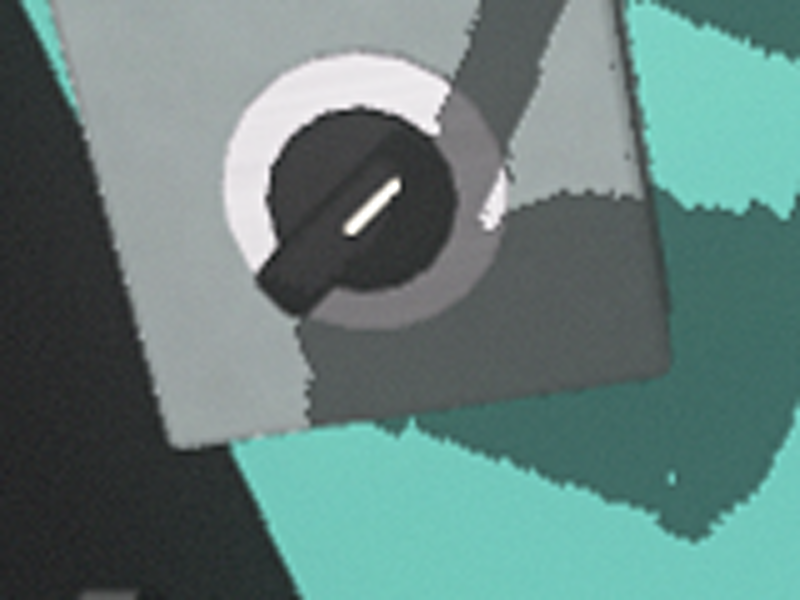

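The knob shows its mark from crop (347,233) to (400,183), the dark disc centred at (362,200), and the bar's lower-left end at (278,297).

Run:
```python
from h import *
import pickle
c=pickle.load(open('wknob.pkl','rb'))
g=lambda x,y,z:ray(c,130+x/5,131+y/5,z)[:2]
a,b=g(347,233,109),g(400,183,109);print('mark',a,b,np.degrees(np.arctan2(*(b-a)[::-1])))
print('disc',g(362,200,77),'ring',g(365,190,65),'barend',g(278,297,109))
print('discdiam',g(268,200,77)-g(457,200,77))
```

```text
mark [ 459.73161074 -362.98679659] [ 453.34114904 -348.39600777] 113.65241779758212
disc [ 460.31151052 -365.15987949] ring [ 460.58862681 -366.50743998] barend [ 468.02956626 -382.35420962]
discdiam [-14.43393869 -41.20573362]
```

```bash
python3 -c "
from h import *
plan(460.5,-365.5,180,113.7)"
```

```text
n=7 row: -0.18 -0.31 0.48 0 0 0.98  cur th 160.8 tcp [ 470.5 -305.8  264.3] tilt [-0.03  0.08] t 3.9 grip 1.001 q6 -1.95 F [-0.  -0.1 -0.8]
```

Request:
{"api": "arm_command", "payload": {"series": "-0.18 -0.31 0.48 0 0 0.98;-0.18 -0.31 0.48 0 0 0.98;-0.18 -0.31 0.48 0 0 0.98;-0.18 -0.31 0.48 0 0 0.98;-0.18 -0.31 0.48 0 0 0.98;-0.18 -0.31 0.48 0 0 0.98;-0.18 -0.31 0.48 0 0 0.98;0 0 0 0 0 0;0 0 0 0 0 0", "fingers": 100, "grip_force": 40}}

```text
time: 4.67
ee_pos: [460.6, -365.2, 180.1]
tcp_rot: [-1.713, -2.631, -0.001]
contact_force: [-0.0, -0.3, 1.0]
grip_width: 0.614
grasp_force: 0.0
```

```bash
python3 -c "
from h import *
plan(460.5,-365.5,92,113.7)
c=pose('wrist');p=proj(c,[460.5,-365.5,109]).astype(int);print(p)
cv2.imwrite('pics/k2.png',c['frame'])"
```

```text
n=4 row: -0.00 -0.00 0.88 0 0 0.01  cur th 113.9 tcp [ 460.6 -365.2  180.1] tilt [-0.06  0.1 ] t 4.7 grip 0.614 q6 -1.21 F [-0.  -0.3  1. ]
[253 196]
```

View pics/k2.png

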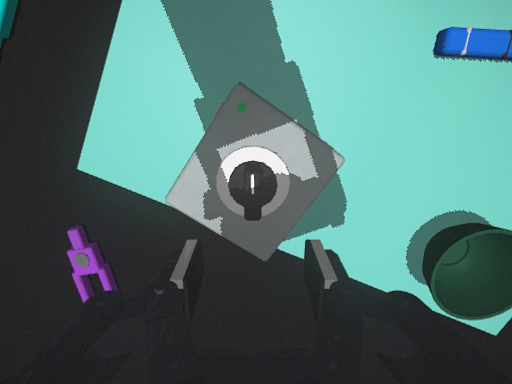

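The bar is upright in the image at (253,190), centred between the fingers. Descending and closing.

Request:
{"api": "arm_command", "payload": {"series": "0 0 0.88 0 0 0;0 0 0.88 0 0 0;0 0 0.88 0 0 0;0 0 0.88 0 0 0;0 0 0 0 0 0"}}

```text
time: 5.13
ee_pos: [459.1, -363.8, 88.9]
tcp_rot: [-1.711, -2.626, -0.003]
contact_force: [-0.1, 1.9, -0.6]
grip_width: 0.606
grasp_force: 0.0
```

Request:
{"api": "arm_command", "payload": {"series": "0 0 0 0 0 0;0 0 0 0 0 0;0 0 0 0 0 0;0 0 0 0 0 0;0 0 0 0 0 0;0 0 0 0 0 0", "fingers": 255}}

```text
time: 5.63
ee_pos: [461.4, -367.8, 95.0]
tcp_rot: [1.717, 2.627, -0.001]
contact_force: [-0.5, 0.7, 6.4]
grip_width: 0.0
grasp_force: 3.1
```

Request:
{"api": "arm_command", "payload": {"series": "0 0 0 0 0 -0.8;0 0 0 0 0 -0.8;0 0 0 0 0 -0.8;0 0 0 0 0 -0.8;0 0 0 0 0 -0.8"}}

```text
time: 6.05
ee_pos: [461.7, -367.9, 95.0]
tcp_rot: [1.037, 2.962, -0.002]
contact_force: [0.3, -0.9, 5.6]
grip_width: 0.0
grasp_force: 2.8
```

```bash
python3 -c "
from h import *
plan(460.5,-365.5,92,113.7);print(readout.get_state())"
```

```text
n=5 row: 0.02 0.01 0.02 0 0 0.81  cur th 141.4 tcp [ 461.7 -367.9   95. ] tilt [ 0.17 -0.15] t 6.0 grip 0.000 q6 -1.70 F [ 0.3 -0.9  5.6]
{'time': 6.05, 'joint_positions': array([-7.99030133e-01,  7.43380810e-02,  1.80194259e+00,  3.05357697e-04,
        1.26146345e+00, -1.69653132e+00]), 'joint_velocities': array([-1.19783031e-03, -6.32498092e-04,  1.13407446e-03, -1.39739688e-03,
       -5.06104524e-04, -1.13863946e+00]), 'tau': array([-1.26689379e-01, -3.42894745e+01, -3.11962581e+01, -7.09971017e-02,
       -2.69450474e-02,  9.31159705e-01]), 'ee_pos': array([ 461.69215072, -367.9371952 ,   95.02477346]), 'tcp_rot': array([ 1.03670156e+00,  2.96182448e+00, -2.28491421e-03]), 'contact_force': array([ 0.3186913 , -0.92040109,  5.58245904]), 'torque': array([ 0.05002634, -0.05484309, -0.02395062]), 'grasp_force': 2.783085530390963, 'grip_width': 0.0004704149748225979}
```

The fingers shut completely, with an upward force, so something is off. I'll look.

Request:
{"api": "arm_command", "payload": {"series": "0 0 0 0 0 0;0 0 0 0 0 0"}}

```text
time: 6.22
ee_pos: [461.7, -367.9, 95.0]
tcp_rot: [1.043, 2.96, -0.002]
contact_force: [0.0, 0.0, 5.8]
grip_width: 0.001
grasp_force: 2.8
```

```bash
python3 -c "
from h import *
c=pose('wrist');d=pose('scene');s=pose('side')
cv2.imwrite('pics/k3.png',np.vstack([np.hstack([cv2.resize(c['frame'][130:330,120:380],(400,308)),cv2.resize(d['frame'][180:270,110:230],(400,308),interpolation=2)])]))
u,v=proj(s,[460,-365,100]).astype(int);print(u,v)
plan(460.5,-365.5,92,113.7);print(proj(c,[460.5,-365.5,109]))
"
```

```text
262 164
n=5 row: 0.02 0.01 0.02 0 0 0.80  cur th 141.2 tcp [ 461.7 -367.9   95. ] tilt [ 0.16 -0.15] t 6.4 grip 0.000 q6 -1.69 F [ 0.1 -0.4  4.7]
[255.93356304 246.65820575]
```

View pics/k3.png

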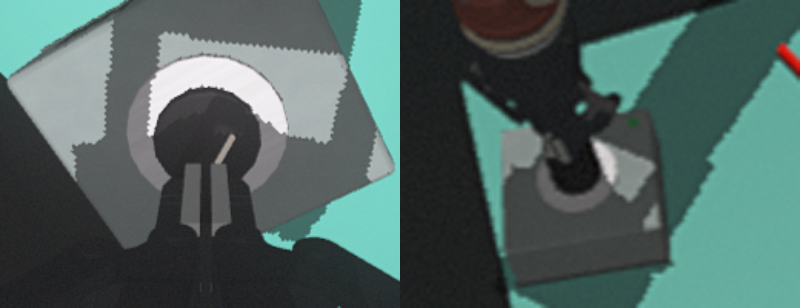

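```bash
python3 -c "
from h import *
c=pose('wrist')
print('tip',proj(c,[461.7,-367.9,87]),'TCP',proj(c,[461.7,-367.9,95]))
for z in (65,77,109): print(z,proj(c,[460.5,-365.5,z]))
print('ringc seen', ray(c,120+208*.65,130+133*.65,65),'disc', ray(c,120+208*.65,130+138*.65,77),'mark',ray(c,120+225*.65,130+149*.65,109))
print(c['pose'].round(3), np.array(c['mount']).round(2))
"
python3 - <<'E'
import sys;sys.path.insert(0,'.')
import os;os.chdir('.')
from h import *
import pickle
c=pickle.load(open('wknob.pkl','rb'));print(c['pose'].round(3))
E
```

```text
tip [253.72826226 232.00026959] TCP [253.75960141 238.33289087]
65 [255.35268247 213.61479483]
77 [255.49274569 221.20241562]
109 [255.96360467 246.71017973]
ringc seen [ 462.01548668 -366.84568529   65.        ] disc [ 459.59380927 -365.00505802   77.        ] mark [ 454.90944448 -354.30235003  109.        ]
[[ 6.28000e-01  7.37000e-01  2.49000e-01  3.98013e+02]
 [ 7.78000e-01 -5.95000e-01 -2.00000e-01 -3.17063e+02]
 [ 1.00000e-03  3.20000e-01 -9.48000e-01  2.51136e+02]
 [ 0.00000e+00  0.00000e+00  0.00000e+00  1.00000e+00]] [[  -0.     -0.95   -0.32   80.89]
 [   1.     -0.      0.     -0.37]
 [  -0.     -0.32    0.95 -156.42]
 [   0.      0.      0.      1.  ]]
[[ 3.30000e-01  8.96000e-01  2.98000e-01  3.93767e+02]
 [ 9.44000e-01 -3.14000e-01 -1.02000e-01 -2.80462e+02]
 [ 2.00000e-03  3.15000e-01 -9.49000e-01  4.20651e+02]
 [ 0.00000e+00  0.00000e+00  0.00000e+00  1.00000e+00]]
```

```bash
cat > t.py <<'E'
from h import *
import pickle
a=pickle.load(open('wknob.pkl','rb'));b=pose('wrist');s=pickle.load(open('scene.pkl','rb'))
def tri(L):
    A=np.zeros((3,3));B=np.zeros(3);D=[]
    for c,u,v in L:
        d=c['pose'][:3,:3]@np.array([(u-c['cx'])/c['fx'],(v-c['cy'])/c['fy'],1]);d/=np.linalg.norm(d);P=np.eye(3)-np.outer(d,d);A+=P;B+=P@c['pose'][:3,3];D.append((P,c['pose'][:3,3]))
    x=np.linalg.solve(A,B);return x.round(1),[np.linalg.norm(P@(x-o)).round(1) for P,o in D]
# mark far end
print('far mark end',tri([(a,130+400/5,131+183/5),(b,120+234*.65,130+136*.65)]))
print('disc',tri([(a,130+362/5,131+200/5),(b,120+208*.65,130+138*.65)]))
cv2.imwrite('pics/k4.png',cv2.resize(b['frame'][170:260,195:315],(800,600),interpolation=2))
E
python3 t.py
```

```text
far mark end (array([ 453.6, -349.1,  107.6]), [np.float64(0.4), np.float64(0.4)])
disc (array([ 461.2, -366.2,   72.6]), [np.float64(0.0), np.float64(0.0)])
```

View pics/k4.png

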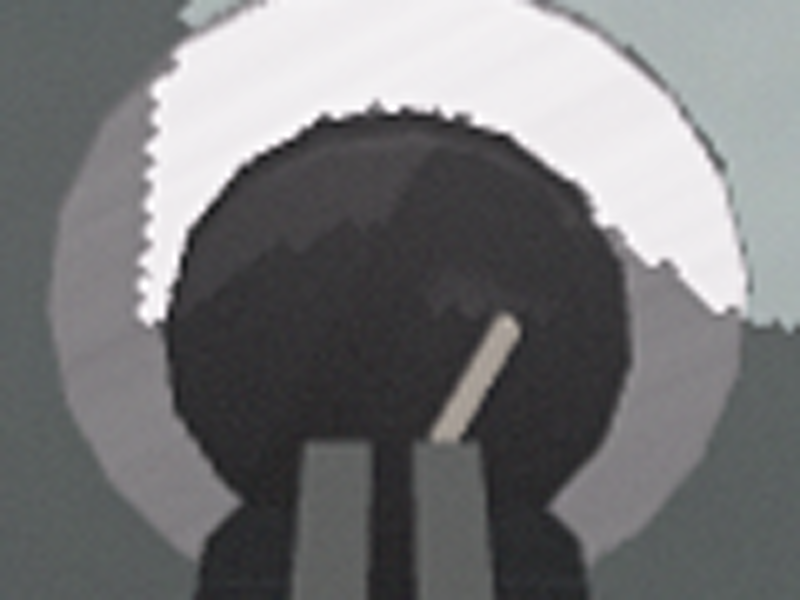

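```bash
python3 -c "
from h import *
c=pose('wrist');s=readout.get_state();M=R.from_rotvec(s['tcp_rot']).as_matrix()
for dx in (0,11):
  for z in (87,95,103,109,115,120): print(dx,z,proj(c,s['ee_pos']+M@[dx,0,s['ee_pos'][2]-z]).round(1))
for w in (3.5,14): print(w,[proj(c,s['ee_pos']+M@[11,y,8])[0].round(1) for y in (-w/2,w/2)])
print(readout.get_state()['tau'])
"
```

```text
0 87 [253.7 232. ]
0 95 [253.8 238.3]
0 103 [253.8 245.2]
0 109 [253.8 250.7]
0 115 [253.9 256.7]
0 120 [253.9 262. ]
11 87 [253.7 214.9]
11 95 [253.8 220.5]
11 103 [253.8 226.7]
11 109 [253.8 231.7]
11 115 [253.9 237.1]
11 120 [253.9 241.9]
3.5 [np.float64(250.7), np.float64(256.8)]
14 [np.float64(241.7), np.float64(265.8)]
[-1.31910481e-01 -3.42749476e+01 -3.12021124e+01 -4.33262321e-02
 -3.77389952e-02  1.97008741e-02]
```

The closed tips rest on top of the bar, which is at z≈108 by triangulation, while the TCP reads 95. So the real fingertips stand about 14 mm behind the TCP, some 22 mm shorter than stated. I'll reopen, turn back and go about 22 mm deeper while watching the force.

Request:
{"api": "arm_command", "payload": {"series": "0 0 -0.4 0 0 0.8;0 0 0 0 0 0.8;0 0 0 0 0 0.8;0 0 0 0 0 0.8;0 0 0 0 0 0.8;0 0 0 0 0 0;0 0 0 0 0 0", "fingers": 100}}

```text
time: 7.1
ee_pos: [460.5, -366.9, 102.9]
tcp_rot: [1.716, 2.631, 0.0]
contact_force: [-0.3, -0.4, -0.9]
grip_width: 0.607
grasp_force: 0.0
```

```bash
python3 -c "
from h import *
plan(460.5,-365.5,72,113.7)"
```

```text
n=2 row: 0.03 0.01 0.62 0 0 0.01  cur th 113.8 tcp [ 460.5 -366.9  102.9] tilt [ 0.01 -0.  ] t 7.1 grip 0.607 q6 -1.21 F [-0.3 -0.4 -0.9]
```

Request:
{"api": "arm_command", "payload": {"series": "0 0 0.4 0 0 0;0 0 0.4 0 0 0;0 0 0.4 0 0 0;0 0 0 0 0 0;0 0 0 0 0 0"}}

```text
time: 7.52
ee_pos: [459.7, -365.9, 70.9]
tcp_rot: [-1.717, -2.627, -0.001]
contact_force: [0.3, 0.4, 0.2]
grip_width: 0.608
grasp_force: 0.0
```

Request:
{"api": "arm_command", "payload": {"series": "0 0 0 0 0 0;0 0 0 0 0 0;0 0 0 0 0 0;0 0 0 0 0 0;0 0 0 0 0 0", "fingers": 255}}

```text
time: 7.93
ee_pos: [460.7, -367.3, 73.6]
tcp_rot: [1.719, 2.629, -0.001]
contact_force: [-2.3, -1.2, 3.0]
grip_width: 0.154
grasp_force: 42.0
```

Gripped at about 13 mm, which confirms the offset. Turning anticlockwise.

Request:
{"api": "arm_command", "payload": {"series": "0 0 0 0 0 -0.8;0 0 0 0 0 -0.8;0 0 0 0 0 -0.8;0 0 0 0 0 -0.8;0 0 0 0 0 -0.8;0 0 0 0 0 -0.8;0 0 0 0 0 -0.8;0 0 0 0 0 0"}}

```text
time: 8.6
ee_pos: [461.3, -366.6, 73.6]
tcp_rot: [0.753, 3.048, 0.001]
contact_force: [0.2, 2.7, 3.3]
grip_width: 0.151
grasp_force: 42.1
```

```bash
python3 -c "
from h import *
plan(460.5,-365.5,72,113.7);print(readout.get_state()['torque'])"
```

```text
n=6 row: 0.01 0.00 0.01 0 0 0.93  cur th 152.2 tcp [ 461.3 -366.6   73.6] tilt [0.1  0.02] t 8.6 grip 0.151 q6 -1.89 F [0.2 2.7 3.3]
[ 0.4484028  -0.12931548  0.04363463]
```

Request:
{"api": "arm_command", "payload": {"series": "0 0 0 0 0 -0.5;0 0 0 0 0 -0.5;0 0 0 0 0 -0.5;0 0 0 0 0 -0.5"}}

```text
time: 8.93
ee_pos: [461.5, -366.3, 73.6]
tcp_rot: [0.385, 3.116, 0.002]
contact_force: [2.0, 3.8, 3.4]
grip_width: 0.156
grasp_force: 42.2
```

```bash
python3 -c "
from h import *
plan(460.5,-365.5,72,113.7);print(readout.get_state()['torque'])"
```

```text
n=8 row: 0.01 0.00 0.01 0 0 0.95  cur th 165.9 tcp [ 461.5 -366.3   73.6] tilt [0.11 0.06] t 8.9 grip 0.156 q6 -2.12 F [2.  3.8 3.4]
[ 0.66897663 -0.22169142 -0.01728898]
```

Request:
{"api": "arm_command", "payload": {"series": "0 0 0 0 0 -0.5;0 0 0 0 0 -0.5"}}

```text
time: 9.1
ee_pos: [461.7, -366.3, 73.7]
tcp_rot: [0.201, 3.132, 0.002]
contact_force: [5.1, 3.7, 1.5]
grip_width: 0.152
grasp_force: 54.1
```

```bash
python3 -c "
from h import *
plan(460.5,-365.5,72,113.7);print(readout.get_state()['torque'])"
```

```text
n=9 row: 0.01 -0.00 0.01 0 0 0.95  cur th 172.6 tcp [ 461.7 -366.3   73.7] tilt [0.16 0.07] t 9.1 grip 0.152 q6 -2.24 F [5.1 3.7 1.5]
[ 0.57873828 -0.70397274 -1.00246519]
```

Request:
{"api": "arm_command", "payload": {"series": "0 0 0 0 0 -0.3;0 0 0 0 0 0"}}

```text
time: 9.27
ee_pos: [461.8, -366.3, 73.7]
tcp_rot: [0.151, 3.135, 0.003]
contact_force: [3.1, 4.4, 4.9]
grip_width: 0.154
grasp_force: 69.2
```

```bash
python3 -c "
from h import *
plan(460.5,-365.5,72,113.7);print(readout.get_state()['torque'])"
```

```text
n=9 row: 0.01 -0.00 0.01 0 0 0.98  cur th 174.5 tcp [ 461.8 -366.3   73.7] tilt [0.19 0.09] t 9.3 grip 0.154 q6 -2.27 F [3.1 4.4 4.9]
[ 0.75692817 -0.46071777 -1.56004585]
```

The reaction torque is growing at 1.0 rad of turn, so the knob is at its stop. Releasing, rising and checking.

Request:
{"api": "arm_command", "payload": {"series": "0 0 0 0 0 0.5;0 0 0 0 0 0;0 0 0 0 0 0;0 0 0 0 0 0", "fingers": 100}}

```text
time: 9.6
ee_pos: [460.2, -366.9, 72.5]
tcp_rot: [-0.234, -3.132, 0.0]
contact_force: [-0.4, -0.5, 0.2]
grip_width: 0.607
grasp_force: 0.0
```

Request:
{"api": "arm_command", "payload": {"series": "0 0 -1 0 0 0;0 0 -1 0 0 0;0 0 -1 0 0 0;0 0 -1 0 0 0;0 0 -1 0 0 0;0 0 -1 0 0 0;0 0 0 0 0 0;0 0 0 0 0 0"}}

```text
time: 10.27
ee_pos: [461.2, -367.8, 224.9]
tcp_rot: [0.235, 3.13, -0.005]
contact_force: [-1.2, 0.1, 0.5]
grip_width: 0.61
grasp_force: 0.0
```

```bash
python3 -c "
from h import *
c=pose('wrist');p=proj(c,[461,-366,109]).astype(int);f=c['frame'];x0,y0=p[0]-45,p[1]-45
g=f[y0:y0+90,x0:x0+90].astype(int)
m=((g.max(2)-g.min(2)>12)&(g[...,2]>120)&(g[...,2]>g[...,0])).astype(np.uint8);n,l,st,ce=cv2.connectedComponentsWithStats(m);print(st.tolist(),ce.round(1).tolist())
i=1+np.argmax(st[1:,4]);pts=np.argwhere(l==i)[:,::-1].astype(np.float32)
w=np.array([ray(c,u+x0,v+y0,109)[:2] for u,v in pts],np.float32);print(w.mean(0),cv2.minAreaRect(w))
e=np.linalg.eigh(np.cov(w.T))[1][:,1];print(np.degrees(np.arctan2(e[1],e[0])))
cv2.imwrite('pics/k5.png',cv2.resize(f[y0:y0+90,x0:x0+90],(450,450)))
plan(651.5,-149.5,200,22)
plan(651.5,-149.5,200,202)
"
```

```text
[[0, 0, 90, 90, 8091], [45, 25, 1, 1, 1], [47, 25, 1, 1, 1], [47, 33, 1, 6, 6], [44, 35, 1, 1, 1]] [[44.5, 44.5], [45.0, 25.0], [47.0, 25.0], [47.0, 35.5], [44.0, 35.0]]
[ 451.934   -363.54187] ((451.9373474121094, -363.5423583984375), (1.6599895388935693e-05, 4.720419406890869), 81.60662078857422)
171.60663124852036
n=22 row: 0.44 0.56 0.04 0 0 0.99  cur th 171.4 tcp [ 460.5 -367.   222.8] tilt [ 0.01 -0.03] t 10.3 grip 0.608 q6 -2.22 F [ 0.1  0.3 -1.2]
n=12 row: -0.71 0.67 0.08 0 0 -0.37  cur th 171.4 tcp [ 460.5 -367.   222.8] tilt [ 0.01 -0.03] t 10.3 grip 0.608 q6 -2.22 F [ 0.1  0.3 -1.2]
```

```bash
cat > k.py <<'E'
from h import *
c=pose('wrist');g=cv2.cvtColor(c['frame'],6)
H,W=g.shape;pts=[];vals=[]
for v in range(H):
    for u in range(W):
        w=ray(c,u,v,109)[:2]-[460.8,-366]
        if np.hypot(*w)<19 and g[v,u]>75: pts.append(w);vals.append(g[v,u])
pts=np.array(pts);print(len(pts));print(np.c_[pts.round(1),vals].tolist())
e=np.linalg.eigh(np.cov(pts.T))[1][:,1];print(np.degrees(np.arctan2(e[1],e[0])))
E
python3 k.py
```

```text
463
[[-18.8, 1.2, 107.0], [-18.7, 2.1, 229.0], [-18.5, 3.0, 255.0], [-18.4, 3.9, 225.0], [-17.9, 1.1, 120.0], [-17.7, 2.0, 248.0], [-17.6, 2.9, 255.0], [-17.5, 3.7, 252.0], [-17.2, 5.5, 78.0], [-16.9, 7.3, 77.0], [-17.9, -5.3, 76.0], [-17.0, 0.9, 119.0], [-16.8, 1.8, 247.0], [-16.7, 2.7, 254.0], [-16.6, 3.6, 250.0], [-16.2, 6.3, 77.0], [-16.0, 7.2, 76.0], [-15.5, 10.7, 79.0], [-17.3, -7.2, 76.0], [-17.1, -6.3, 77.0], [-16.1, 0.8, 118.0], [-15.9, 1.7, 245.0], [-15.8, 2.6, 254.0], [-15.7, 3.5, 252.0], [-15.4, 5.3, 76.0], [-15.2, 6.1, 80.0], [-15.1, 7.0, 78.0], [-14.6, 10.6, 81.0], [-14.4, 11.5, 79.0], [-14.3, 12.4, 81.0], [-16.6, -9.2, 77.0], [-16.1, -5.6, 76.0], [-15.1, 0.7, 110.0], [-15.0, 1.5, 241.0], [-14.9, 2.4, 254.0], [-14.7, 3.3, 252.0], [-14.5, 5.1, 76.0], [-13.7, 10.5, 79.0], [-13.5, 11.4, 77.0], [-13.4, 12.3, 80.0], [-13.2, 13.2, 77.0], [-15.6, -8.4, 78.0], [-14.2, 0.5, 111.0], [-14.1, 1.4, 242.0], [-14.0, 2.3, 254.0], [-13.8, 3.2, 252.0], [-13.4, 5.9, 77.0], [-12.7, 10.4, 79.0], [-12.6, 11.2, 78.0], [-12.5, 12.1, 78.0], [-12.3, 13.0, 76.0], [-12.2, 13.9, 78.0], [-14.5, -7.7
[... 7689 characters left out ...]
.0], [15.1, 8.3, 149.0], [15.2, 9.3, 146.0], [15.4, 10.2, 148.0], [12.7, -14.0, 147.0], [12.8, -13.0, 146.0], [13.0, -12.1, 147.0], [13.1, -11.2, 149.0], [13.3, -10.3, 139.0], [15.4, 3.6, 83.0], [15.5, 4.5, 152.0], [15.6, 5.4, 148.0], [15.8, 6.3, 146.0], [15.9, 7.3, 148.0], [16.1, 8.2, 147.0], [16.2, 9.1, 148.0], [14.0, -12.3, 148.0], [14.1, -11.4, 150.0], [14.2, -10.4, 142.0], [16.3, 3.4, 85.0], [16.5, 4.4, 155.0], [16.6, 5.3, 150.0], [16.8, 6.2, 149.0], [16.9, 7.1, 148.0], [17.0, 8.1, 140.0], [15.1, -11.5, 139.0], [15.2, -10.6, 138.0], [15.4, -9.7, 82.0], [17.3, 3.3, 94.0], [17.5, 4.2, 151.0], [17.6, 5.1, 142.0], [17.7, 6.1, 141.0], [18.3, 3.2, 106.0], [18.5, 4.1, 129.0]]
115.7894009190077
```

The mark's direction is about 170° against 113.7° before, a turn of 0.99 rad. That agrees with the torque onset, so the knob is off. Next is the handpiece.

Request:
{"api": "arm_command", "payload": {"series": "-0.71 0.67 0.08 0 0 -0.37;-0.71 0.67 0.08 0 0 -0.37;-0.71 0.67 0.08 0 0 -0.37;-0.71 0.67 0.08 0 0 -0.37;-0.71 0.67 0.08 0 0 -0.37;-0.71 0.67 0.08 0 0 -0.37"}}

```text
time: 10.87
ee_pos: [570.4, -269.5, 207.9]
tcp_rot: [0.186, -3.133, -0.003]
contact_force: [0.4, -0.4, -0.1]
grip_width: 0.611
grasp_force: 0.0
```

Request:
{"api": "arm_command", "payload": {"series": "-0.71 0.67 0.08 0 0 -0.37;-0.71 0.67 0.08 0 0 -0.37;-0.71 0.67 0.08 0 0 -0.37;-0.71 0.67 0.08 0 0 -0.37;-0.71 0.67 0.08 0 0 -0.37;-0.71 0.67 0.08 0 0 -0.37;0 0 0 0 0 0;0 0 0 0 0 0"}}

```text
time: 11.53
ee_pos: [650.6, -147.9, 196.0]
tcp_rot: [0.6, -3.08, -0.003]
contact_force: [-0.3, -0.8, -0.5]
grip_width: 0.608
grasp_force: 0.0
```

```bash
cat > w.py <<'E'
from h import *
import sys
def look(which):
    c=pose('wrist');hsv=cv2.cvtColor(c['frame'],cv2.COLOR_BGR2HSV)
    if which=='blue': m=cv2.inRange(hsv,(100,120,40),(125,255,255));z,back=22,-17.5
    else: m=cv2.inRange(hsv,(0,130,60),(8,255,255))|cv2.inRange(hsv,(172,130,60),(180,255,255));z,back=16,-25
    m[330:]=0
    cs=[q for q in cv2.findContours(m,0,1)[0] if cv2.contourArea(q)>60]
    P=np.array([ray(c,*p,z)[:2] for q in cs for p in q[:,0,:]],np.float32)
    r=cv2.minAreaRect(P);b=cv2.boxPoints(r);e=[b[1]-b[0],b[2]-b[1]];e=max(e,key=np.linalg.norm);a=np.degrees(np.arctan2(e[1],e[0]))
    if abs(a)>90:a-=180*np.sign(a)
    d=np.array([np.cos(np.radians(a)),np.sin(np.radians(a))]);mid=np.array(r[0])-back*d
    print('centre',np.round(r[0],1),'size',np.round(r[1],1),'heading',a.round(1),'mid',mid.round(1),len(cs))
    cv2.imwrite('pics/w_%s.png'%which,c['frame']);return mid,a
if __name__=='__main__': look(sys.argv[1]); plan(651,-150,100,202)
E
python3 w.py blue
```

```text
centre [ 628.1 -158.7] size [115.7  23.6] heading 21.0 mid [ 644.5 -152.4] 6
n=4 row: -0.00 -0.01 0.97 0 0 -0.00  cur th -158.0 tcp [ 650.6 -148.9  196.6] tilt [-0.19  0.03] t 11.6 grip 0.611 q6 -2.29 F [ 0.2 -0.8  0.5]
```

```bash
python3 -c "
from h import *
plan(649.5,-150.5,-9,201.3,n=10)"
```

```text
n=10 row: 0.00 -0.01 0.82 0 0 0.01  cur th -158.0 tcp [ 650.6 -148.9  196.6] tilt [-0.19  0.03] t 11.6 grip 0.611 q6 -2.29 F [ 0.2 -0.8  0.5]
```

Request:
{"api": "arm_command", "payload": {"series": "0.06 -0.05 0.82 0 0 0.1;0 0 0.82 0 0 0;0 0 0.82 0 0 0;0 0 0.82 0 0 0;0 0 0.82 0 0 0;0 0 0.82 0 0 0;0 0 0.82 0 0 0;0 0 0.82 0 0 0;0 0 0 0 0 0;0 0 0 0 0 0"}}

```text
time: 12.42
ee_pos: [648.6, -151.5, 32.9]
tcp_rot: [0.576, -3.085, -0.003]
contact_force: [-0.4, -0.6, 0.5]
grip_width: 0.608
grasp_force: 0.0
```

Request:
{"api": "arm_command", "payload": {"series": "0 0 0.5 0 0 0;0 0 0.5 0 0 0;0 0 0.3 0 0 0;0 0 0.2 0 0 0;0 0 0 0 0 0"}}

```text
time: 12.83
ee_pos: [649.4, -150.6, -4.5]
tcp_rot: [0.579, -3.085, -0.002]
contact_force: [-0.3, 0.1, 0.1]
grip_width: 0.609
grasp_force: 0.0
```

Request:
{"api": "arm_command", "payload": {"series": "0 0 0.12 0 0 0;0 0 0 0 0 0;0 0 0 0 0 0;0 0 0 0 0 0;0 0 0 0 0 0;0 0 0 0 0 0", "fingers": 255, "grip_force": 50}}

```text
time: 13.33
ee_pos: [650.7, -151.0, -5.4]
tcp_rot: [-0.579, 3.087, -0.0]
contact_force: [-0.3, -0.1, 0.2]
grip_width: 0.263
grasp_force: 52.0
```

Request:
{"api": "arm_command", "payload": {"series": "0 0 -0.5 0 0 0;0 0 -0.8 0 0 0;0 0 -0.8 0 0 0;0 0 -0.8 0 0 0;0 0 -0.8 0 0 0;0 0 -0.8 0 0 0;0 0 -0.8 0 0 0;0 0 -0.8 0 0 0;0 0 0 0 0 0;0 0 0 0 0 0"}}

```text
time: 14.17
ee_pos: [651.4, -151.3, 148.8]
tcp_rot: [-0.579, 3.085, -0.003]
contact_force: [-0.7, -0.3, -2.7]
grip_width: 0.267
grasp_force: 51.8
```

```bash
python3 -c "
from h import *
c=pose('wrist');cv2.imwrite('pics/hold1.png',c['frame'])
plan(585,140.4,140,30,turn=-171.5)"
```

```text
n=26 row: 0.66 0.19 0.01 0 0 0.96  cur th -158.8 tcp [ 650.3 -150.9  146.6] tilt [-0.01 -0.  ] t 14.2 grip 0.260 q6 -2.28 F [-0.8  0.8 -2.5]
```

View pics/hold1.png

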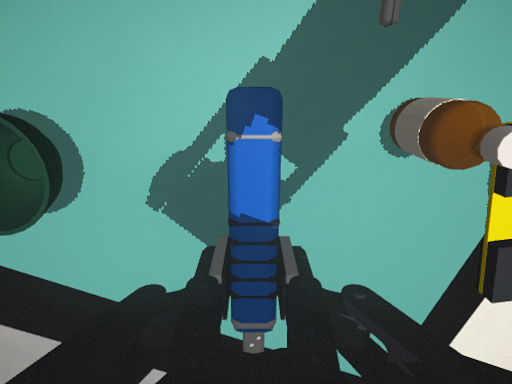

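The handpiece is held straight in the fingers, its tail at pixel (254,87). Checking the in-hand offset along the tool.

```bash
python3 -c "
from h import *
c=pose('wrist');s=readout.get_state();M=R.from_rotvec(s['tcp_rot']).as_matrix()
for p in [(254,87),(228,190),(280,190),(254,328),(254,352)]:
  print(p,(M.T@(ray(c,*p,s['ee_pos'][2]+27.4)-s['ee_pos'])).round(1))
plan(585,140.4,165,30,turn=-171.2)"
```

```text
(254, 87) [ 81.2  -0.6 -27.3]
(228, 190) [ 37.4 -12.3 -27.4]
(280, 190) [ 37.4  11.  -27.3]
(254, 328) [-39.3  -0.6 -27.5]
(254, 352) [-55.5  -0.6 -27.5]
n=26 row: 0.66 0.19 -0.03 0 0 0.96  cur th -158.8 tcp [ 649.6 -150.7  145.3] tilt [-0.13  0.04] t 14.3 grip 0.268 q6 -2.28 F [-0.6  0.1 -1.9]
```

Request:
{"api": "arm_command", "payload": {"series": "0.66 0.19 -0.03 0 0 0.96;0.66 0.19 -0.03 0 0 0.96;0.66 0.19 -0.03 0 0 0.96;0.66 0.19 -0.03 0 0 0.96;0.66 0.19 -0.03 0 0 0.96;0.66 0.19 -0.03 0 0 0.96;0.66 0.19 -0.03 0 0 0.96;0.66 0.19 -0.03 0 0 0.96;0.66 0.19 -0.03 0 0 0.96;0.66 0.19 -0.03 0 0 0.96"}}

```text
time: 15.1
ee_pos: [500.5, -82.8, 151.9]
tcp_rot: [-1.204, -2.897, 0.001]
contact_force: [0.4, 0.4, -1.9]
grip_width: 0.265
grasp_force: 51.8
```

Request:
{"api": "arm_command", "payload": {"series": "0.66 0.19 -0.03 0 0 0.96;0.66 0.19 -0.03 0 0 0.96;0.66 0.19 -0.03 0 0 0.96;0.66 0.19 -0.03 0 0 0.96;0.66 0.19 -0.03 0 0 0.96;0.66 0.19 -0.03 0 0 0.96;0.66 0.19 -0.03 0 0 0.96;0.66 0.19 -0.03 0 0 0.96;0.66 0.19 -0.03 0 0 0.96;0.66 0.19 -0.03 0 0 0.96"}}

```text
time: 15.93
ee_pos: [502.8, 79.9, 159.4]
tcp_rot: [-2.588, -1.777, 0.005]
contact_force: [0.3, 0.4, -2.0]
grip_width: 0.264
grasp_force: 51.8
```

Request:
{"api": "arm_command", "payload": {"series": "0.66 0.19 -0.03 0 0 0.96;0.66 0.19 -0.03 0 0 0.96;0.66 0.19 -0.03 0 0 0.96;0.66 0.19 -0.03 0 0 0.96;0.66 0.19 -0.03 0 0 0.96;0.66 0.19 -0.03 0 0 0.96;0 0 0 0 0 0;0 0 0 0 0 0"}}

```text
time: 16.6
ee_pos: [584.3, 139.3, 164.0]
tcp_rot: [-3.036, -0.807, 0.006]
contact_force: [-0.4, -0.6, -1.6]
grip_width: 0.264
grasp_force: 51.8
```

```bash
cat > tray.py <<'E'
from h import *
c=pose('wrist');f=c['frame'];hsv=cv2.cvtColor(f,cv2.COLOR_BGR2HSV)
cv2.imwrite('pics/tr.png',f)
plan(583.7,139.6,100,30)
E
python3 tray.py
```

```text
n=3 row: 0.00 -0.01 0.86 0 0 -0.01  cur th 29.7 tcp [584.  139.  164.3] tilt [-0.22 -0.03] t 16.6 grip 0.265 q6 1.16 F [-0.3  0.7 -2.1]
```

View pics/tr.png

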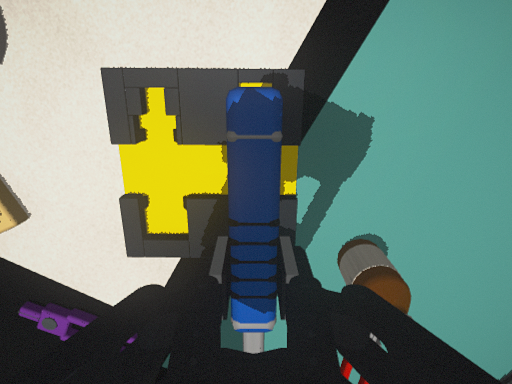

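This view shows the tray squared to the tool. The foam corners are at (102,69), (305,70) and (127,257), the channel runs between rows ~144 and ~195, and the handpiece tail end is at (254,87). I'll refine the tray pose from these points, with masks only from now on since that was the tenth view.

Run:
```python
from h import *
c=pose('wrist');f=c['frame'];hsv=cv2.cvtColor(f,cv2.COLOR_BGR2HSV)
A,B,C=[ray(c,*p,22)[:2] for p in [(102,69),(305,70),(127,257)]]
ang=lambda d:np.degrees(np.arctan2(d[1],d[0])).round(1)
print(A.round(1),B.round(1),C.round(1),'AB',np.linalg.norm(B-A).round(1),ang(B-A)+90,'CA',np.linalg.norm(A-C).round(1),ang(A-C),'centre',((B+C)/2).round(1))
# channel top-foam edge: where yellow begins per column, at z=22 lower foam hides; use rows of yellow in columns
y=cv2.inRange(hsv,(22,140,60),(35,255,255))
for u in (125,135,195,215,222):
    v=np.where(y[:,u])[0];v=v[(v>120)&(v<240)]
    a,b=ray(c,u,v.min(),22),ray(c,u,v.max(),6);a6=ray(c,u,v.min(),6);b22=ray(c,u,v.max()+1,22);print(u,v.min(),v.max(),a[:2].round(1),a6[:2].round(1),b[:2].round(1),b22[:2].round(1))
# tongues of yellow in pliers pocket: jaw cut columns
for r in (95,105,128,215,225):
    u=np.where(y[r])[0];u=u[u<225];print('row',r,u.min(),u.max(),ray(c,u.min(),r,22)[:2].round(1),ray(c,u.max()+1,r,22)[:2].round(1))
for r in (84,): 
    u=np.where(y[r])[0];u=u[u>225];print('hp',u.min() if len(u) else 0,u.max() if len(u) else 0)
for v in (155,170,185):
    u=np.where(y[v])[0];print('right edge channel',v,u.max(),ray(c,u.max()+1,v,6)[:2].round(1),'left',u.min(),ray(c,u.min(),v,6)[:2].round(1))
```

```text
[600.4 306.2] [690.8 145.9] [430.4 212.5] AB 184.0 29.4 CA 194.1 28.9 centre [560.6 179.2]
125 144 193 [546.9 262.1] [541.1 266.6] [491.1 246.3] [498.5 242.5]
135 144 192 [551.7 253.7] [546.2 257.7] [497.6 237.4] [504.6 234. ]
195 144 197 [580.8 202.7] [576.8 204. ] [524.7 178.3] [530.4 177.8]
215 144 193 [590.5 185.7] [587.  186.1] [539.6 161.5] [544.5 161.9]
222 144 193 [593.9 179.8] [590.6 179.8] [543.4 154.9] [548.1 155.6]
row 95 146 164 [599.3 262.5] [608.1 247.2]
row 105 147 164 [591.5 258.2] [599.9 243.5]
row 128 145 175 [570.9 251.3] [585.6 225.4]
row 215 145 187 [487.  215.2] [509.5 175.8]
row 225 146 187 [476.8 209.7] [499.1 170.7]
hp 239 271
right edge channel 155 297 [619.7 105.8] left 120 [527.7 266.8]
right edge channel 170 296 [605.5  98.1] left 122 [513.6 258.9]
right edge channel 185 295 [590.9  90.1] left 124 [499.1 250.7]
```

```bash
python3 -c "
from h import *
plan(584.1,136.7,25,29.5,n=8)"
```

```text
n=8 row: -0.00 0.01 0.70 0 0 0.00  cur th 29.7 tcp [583.9 138.9 164.6] tilt [-0.18 -0.03] t 16.7 grip 0.265 q6 1.16 F [-0.2  0.4 -2.2]
```

Request:
{"api": "arm_command", "payload": {"series": "-0.04 0.08 0.7 0 0 0;0 0 0.7 0 0 0;0 0 0.7 0 0 0;0 0 0.7 0 0 0;0 0 0.7 0 0 0;0 0 0.7 0 0 0;0 0 0.7 0 0 0;0 0 0.6 0 0 0;0 0 0 0 0 0;0 0 0 0 0 0", "grip_force": 80}}

```text
time: 17.53
ee_pos: [583.7, 136.6, 27.6]
tcp_rot: [-3.037, -0.804, 0.005]
contact_force: [0.3, 0.0, -0.9]
grip_width: 0.252
grasp_force: 83.5
```

Request:
{"api": "arm_command", "payload": {"series": "0 0 0.15 0 0 0;0 0 0.15 0 0 0;0 0 0.15 0 0 0;0 0 0 0 0 0"}}

```text
time: 17.87
ee_pos: [585.2, 136.9, 17.3]
tcp_rot: [-3.037, -0.803, 0.0]
contact_force: [-0.0, -0.3, -1.7]
grip_width: 0.255
grasp_force: 83.5
```

Request:
{"api": "arm_command", "payload": {"series": "0 0 0.15 0 0 0;0 0 0.15 0 0 0;0 0 0 0 0 0"}}

```text
time: 18.12
ee_pos: [585.1, 137.4, 9.5]
tcp_rot: [-3.036, -0.803, 0.001]
contact_force: [-0.3, 0.9, -1.4]
grip_width: 0.253
grasp_force: 83.6
```

Request:
{"api": "arm_command", "payload": {"series": "0 0 0.1 0 0 0;0 0 0.1 0 0 0;0 0 0 0 0 0"}}

```text
time: 18.37
ee_pos: [585.7, 138.0, 5.4]
tcp_rot: [-3.036, -0.803, -0.002]
contact_force: [0.4, 4.2, 0.2]
grip_width: 0.256
grasp_force: 83.8
```

Request:
{"api": "arm_command", "payload": {"series": "0 0 0.1 0 0 0;0 0 0.1 0 0 0;0 0 0 0 0 0"}}

```text
time: 18.62
ee_pos: [585.4, 137.7, 0.7]
tcp_rot: [-3.036, -0.803, 0.0]
contact_force: [-3.3, 4.5, 6.3]
grip_width: 0.253
grasp_force: 84.5
```

Request:
{"api": "arm_command", "payload": {"series": "0 0 0.1 0 0 0;0 0 0 0 0 0;0 0 0 0 0 0"}}

```text
time: 18.87
ee_pos: [585.5, 137.7, 0.7]
tcp_rot: [-3.036, -0.803, 0.002]
contact_force: [-11.3, 3.7, 20.7]
grip_width: 0.256
grasp_force: 86.3
```

It bottomed at TCP z 0.7, against a predicted 0.6, with 20 N. The handpiece is home. Releasing.

Request:
{"api": "arm_command", "payload": {"series": "0 0 -0.06 0 0 0;0 0 0 0 0 0;0 0 0 0 0 0;0 0 0 0 0 0;0 0 0 0 0 0", "fingers": 100}}

```text
time: 19.28
ee_pos: [585.1, 136.6, -1.6]
tcp_rot: [3.037, 0.803, -0.001]
contact_force: [-0.4, -0.0, -0.1]
grip_width: 0.608
grasp_force: 0.0
```

Request:
{"api": "arm_command", "payload": {"series": "0 0 -0.5 0 0 0;0 0 -1 0 0 0;0 0 -1 0 0 0;0 0 -1 0 0 0;0 0 -1 0 0 0;0 0 -1 0 0 0;0 0 -1 0 0 0;0 0 -1 0 0 0;0 0 0 0 0 0;0 0 0 0 0 0"}}

```text
time: 20.12
ee_pos: [586.8, 137.1, 189.7]
tcp_rot: [3.036, 0.803, 0.008]
contact_force: [-0.5, -0.7, -0.5]
grip_width: 0.611
grasp_force: 0.0
```

Run:
```python
from h import *
c=pose('wrist');f=c['frame'];hsv=cv2.cvtColor(f,cv2.COLOR_BGR2HSV)
m=cv2.inRange(hsv,(100,120,40),(125,255,255));m[330:]=0
P=np.vstack([q for q in cv2.findContours(m,0,1)[0] if cv2.contourArea(q)>40])[:,0,:]
for z in (28,36):
    W=np.array([ray(c,*p,z)[:2] for p in P],np.float32);r=cv2.minAreaRect(W);b=cv2.boxPoints(r);
    d=np.array([.870,.492]);n=np.array([.492,-.870]);q=(W-[561.5,179.7]);print(z,np.round(r,1) if 0 else r,'along',(q@d).min().round(1),(q@d).max().round(1),'across',(q@n).min().round(1),(q@n).max().round(1))
plan(416,-116,170,21);plan(416,-116,170,201)
```

```text
28 ((605.8538818359375, 150.0908203125), (114.3125228881836, 22.680715560913086), 29.247953414916992) along -33.1 81.1 across 36.3 59.0
36 ((607.1348876953125, 150.75765991210938), (111.44093322753906, 22.110965728759766), 29.2479305267334) along -30.2 81.1 across 36.6 58.8
n=13 row: -0.81 0.48 0.05 0 0 0.10  cur th 29.6 tcp [585.6 136.9 187.4] tilt [ 0.08 -0.  ] t 20.2 grip 0.609 q6 1.16 F [-0.7  0.4 -0.4]
n=26 row: -0.39 -0.58 0.03 0 0 -0.96  cur th 29.6 tcp [585.6 136.9 187.4] tilt [ 0.08 -0.  ] t 20.2 grip 0.609 q6 1.16 F [-0.7  0.4 -0.4]
```

The handpiece sits at tray (−81 mm tail, +47.7 mm), as it should. Next is the pliers.

Request:
{"api": "arm_command", "payload": {"series": "-0.81 0.48 0.05 0 0 0.1;-0.81 0.48 0.05 0 0 0.1;-0.81 0.48 0.05 0 0 0.1;-0.81 0.48 0.05 0 0 0.1;-0.81 0.48 0.05 0 0 0.1;-0.81 0.48 0.05 0 0 0.1;-0.81 0.48 0.05 0 0 0.1", "fingers": 40}}

```text
time: 20.75
ee_pos: [496.6, -3.7, 175.5]
tcp_rot: [-3.067, -0.674, 0.006]
contact_force: [0.3, -0.5, 0.3]
grip_width: 0.844
grasp_force: 0.0
```

Request:
{"api": "arm_command", "payload": {"series": "-0.81 0.48 0.05 0 0 0.1;-0.81 0.48 0.05 0 0 0.1;-0.81 0.48 0.05 0 0 0.1;-0.81 0.48 0.05 0 0 0.1;-0.81 0.48 0.05 0 0 0.1;-0.81 0.48 0.05 0 0 0.1;0 0 0 0 0 0;0 0 0 0 0 0"}}

```text
time: 21.42
ee_pos: [413.9, -117.0, 168.6]
tcp_rot: [-3.089, -0.56, 0.003]
contact_force: [0.1, -0.4, -0.2]
grip_width: 0.84
grasp_force: 0.0
```

```bash
cat > p.py <<'E'
from h import *
c=pose('wrist');f=c['frame'];hsv=cv2.cvtColor(f,cv2.COLOR_BGR2HSV)
m=(cv2.inRange(hsv,(0,130,40),(8,255,255))|cv2.inRange(hsv,(172,130,40),(180,255,255)))
s=readout.get_state();M=R.from_rotvec(s['tcp_rot']).as_matrix()
for q in cv2.findContours(m,0,1)[0]:
    if cv2.contourArea(q)>40:
        W=np.array([ray(c,*p,16)[:2] for p in q[:,0,:]],np.float32);r=cv2.minAreaRect(W);b=cv2.boxPoints(r)
        T=(np.c_[W,np.full(len(W),16)]-s['ee_pos'])@M
        print(cv2.boundingRect(q),np.round(r[0],1),np.round(r[1],1),round(r[2],1),'tool x',T[:,0].min().round(1),T[:,0].max().round(1),'y',T[:,1].min().round(1),T[:,1].max().round(1), 'front', W[T[:,0].argmax()].round(1))
# steel jaws: bright, low saturation
g=cv2.inRange(hsv,(0,0,90),(180,60,255))
for q in cv2.findContours(g,0,1)[0]:
    if cv2.contourArea(q)>60: print('grey',cv2.boundingRect(q),[ (ray(c,*p,16)[:2]-s['ee_pos'][:2])@M[:2,0] for p in (q[q[:,0,1].argmin(),0],q[q[:,0,1].argmax(),0])])
plan(416,-116,100,20.3)
E
python3 p.py
```

```text
(95, 359, 30, 25) [ 88.  -32.8] [41.9 36.3] 23.0 tool x -296.1 -254.3 y -210.9 -174.3 front [113.1 -38.5]
(264, 149, 11, 80) [ 399.2 -140.1] [88.3  9.6] 20.0 tool x -66.5 21.7 y 11.9 21.9 front [ 441. -126.]
(235, 149, 9, 80) [ 388.  -110.4] [88.3  8.5] 19.9 tool x -66.5 21.8 y -19.2 -10.1 front [428.5 -92.7]
grey (426, 145, 86, 153) [np.float64(25.266102475971014), np.float64(-157.75613930070276)]
grey (239, 94, 32, 62) [np.float64(74.89163584072594), np.float64(15.385047394842752)]
grey (174, 0, 62, 26) [np.float64(153.9436241264741), np.float64(134.22716005270044)]
n=3 row: 0.02 0.00 0.92 0 0 0.02  cur th 20.6 tcp [ 414.5 -116.6  169. ] tilt [-0.1   0.08] t 21.5 grip 0.847 q6 0.76 F [0.1 0.1 0.9]
```

Request:
{"api": "arm_command", "payload": {"series": "0.08 0.05 0.9 0 0 0.09;0 0 0.9 0 0 0;0 0 0.9 0 0 0;0 0 0.9 0 0 0;0 0 0.9 0 0 0;0 0 0.9 0 0 0;0 0 0.5 0 0 0;0 0 0.3 0 0 0;0 0 0 0 0 0;0 0 0 0 0 0"}}

```text
time: 22.3
ee_pos: [417.7, -116.9, 15.2]
tcp_rot: [-3.093, -0.549, 0.001]
contact_force: [0.8, -1.1, 0.4]
grip_width: 0.84
grasp_force: 0.0
```

Request:
{"api": "arm_command", "payload": {"series": "0 0 0.4 0 0 0;0 0 0.4 0 0 0;0 0 0.2 0 0 0;0 0 0 0 0 0"}}

```text
time: 22.63
ee_pos: [416.2, -116.8, -11.2]
tcp_rot: [-3.092, -0.547, 0.004]
contact_force: [-0.7, 0.4, -0.6]
grip_width: 0.845
grasp_force: 0.0
```

Request:
{"api": "arm_command", "payload": {"series": "0 0 0.15 0 0 0;0 0 0 0 0 0;0 0 0 0 0 0;0 0 0 0 0 0;0 0 0 0 0 0;0 0 0 0 0 0", "fingers": 255, "grip_force": 60}}

```text
time: 23.13
ee_pos: [417.6, -117.5, -13.2]
tcp_rot: [3.093, 0.547, 0.001]
contact_force: [0.2, -0.5, 0.1]
grip_width: 0.475
grasp_force: 62.8
```

Request:
{"api": "arm_command", "payload": {"series": "0 0 -0.4 0 0 0;0 0 -0.8 0 0 0;0 0 -1 0 0 0;0 0 -1 0 0 0;0 0 -1 0 0 0;0 0 -1 0 0 0;0 0 -1 0 0 0;0 0 -1 0 0 0;0 0 0 0 0 0;0 0 0 0 0 0"}}

```text
time: 23.97
ee_pos: [418.3, -117.7, 168.5]
tcp_rot: [3.091, 0.547, 0.005]
contact_force: [-0.6, -0.1, -2.3]
grip_width: 0.47
grasp_force: 62.7
```

```bash
sed 's/,16)/,s["ee_pos"][2]+29.5)/g; s/np.full(len(W),16)/np.full(len(W),s["ee_pos"][2]+29.5)/; s/plan(416.*/plan(537.9,221.5,170,29.5)/' p.py | sed '/^s=readout/d; s/^from h import \*/from h import *\ns=readout.get_state();M=R.from_rotvec(s["tcp_rot"]).as_matrix()/' > p2.py; python3 p2.py
```

```text
(273, 223, 25, 127) [ 411.5 -136.7] [72.3 10.6] 20.4 tool x -49.0 23.4 y 10.3 20.9 front [ 445.8 -125.3]
(209, 223, 26, 127) [ 401.1 -108.2] [72.3 10.8] 19.9 tool x -48.9 23.4 y -20.2 -9.4 front [434.4 -93.8]
grey (299, 238, 16, 24) [np.float64(15.746860468929906), np.float64(3.6796039200821795)]
grey (422, 143, 90, 158) [np.float64(59.474383319006826), np.float64(-18.520540664869223)]
grey (218, 109, 72, 139) [np.float64(73.24946981192731), np.float64(11.126455105631162)]
grey (164, 0, 69, 32) [np.float64(111.48752382511071), np.float64(101.3954439564928)]
n=15 row: 0.67 -0.69 -0.01 0 0 -0.09  cur th 20.1 tcp [ 417.2 -117.2  166.5] tilt [ 0.01 -0.01] t 24.0 grip 0.473 q6 0.77 F [-0.4 -0.2 -1.9]
```

Gripped, 40 mm across and aligned. Carrying it to the pliers pocket.

Request:
{"api": "arm_command", "payload": {"series": "0.67 -0.69 0 0 0 -0.09;0.67 -0.69 0 0 0 -0.09;0.67 -0.69 0 0 0 -0.09;0.67 -0.69 0 0 0 -0.09;0.67 -0.69 0 0 0 -0.09;0.67 -0.69 0 0 0 -0.09;0.67 -0.69 0 0 0 -0.09;0.67 -0.69 0 0 0 -0.09", "grip_force": 80}}

```text
time: 24.68
ee_pos: [487.8, 62.3, 163.7]
tcp_rot: [-3.066, -0.681, 0.007]
contact_force: [-0.1, -1.0, -1.4]
grip_width: 0.47
grasp_force: 86.6
```

Request:
{"api": "arm_command", "payload": {"series": "0.67 -0.69 0 0 0 -0.09;0.67 -0.69 0 0 0 -0.09;0.67 -0.69 0 0 0 -0.09;0.67 -0.69 0 0 0 -0.09;0.67 -0.69 0 0 0 -0.09;0.67 -0.69 0 0 0 -0.09;0.67 -0.69 0 0 0 -0.09;0 0 0 0 0 0;0 0 0 0 0 0"}}

```text
time: 25.43
ee_pos: [537.7, 222.1, 163.8]
tcp_rot: [3.038, 0.799, -0.008]
contact_force: [0.4, -0.3, -1.7]
grip_width: 0.464
grasp_force: 86.6
```

```bash
cat > q.py <<'E'
from h import *
s=readout.get_state();M=R.from_rotvec(s["tcp_rot"]).as_matrix()
c=pose('wrist');f=c['frame'];hsv=cv2.cvtColor(f,cv2.COLOR_BGR2HSV)
m=cv2.inRange(hsv,(100,120,40),(125,255,255));m[350:]=0;d=np.array([.870,.492]);n=np.array([.492,-.870])
P=np.vstack([q for q in cv2.findContours(m,0,1)[0] if cv2.contourArea(q)>40])[:,0,:]
W=np.array([ray(c,*p,28)[:2] for p in P])-[561.5,179.7];print('blue along',(W@d).min().round(1),(W@d).max().round(1),'across',(W@n).min().round(1),(W@n).max().round(1))
y=cv2.inRange(hsv,(22,140,60),(35,255,255))
# channel edges at columns on either side
for u in range(110,400,10):
    v=np.where(y[:,u])[0]
    if len(v)>5:
        a=ray(c,u,v.min(),22)[:2]-[561.5,179.7];print(u,v.min(),v.max(),'top',(a@d).round(1),(a@n).round(1))
plan(537.9,221.5,15,29.5,n=8)
E
python3 q.py
```

```text
blue along -32.6 81.4 across 31.2 57.7
220 146 168 top 27.0 -80.9
230 145 162 top 27.9 -71.1
250 88 107 top 80.7 -51.4
260 88 107 top 80.7 -42.2
270 123 163 top 49.0 -32.5
280 145 162 top 27.9 -22.4
290 145 194 top 27.9 -12.6
300 145 194 top 27.9 -2.9
310 145 194 top 27.9 6.9
320 145 194 top 27.9 16.6
330 145 214 top 27.9 26.4
340 84 246 top 84.0 31.1
350 82 214 top 85.8 40.1
360 82 194 top 85.8 49.2
370 83 194 top 84.9 58.5
380 145 194 top 27.8 75.1
n=8 row: 0.00 0.00 0.75 0 0 -0.00  cur th 29.4 tcp [537.8 221.4 164.1] tilt [-0.24 -0.09] t 25.5 grip 0.467 q6 1.32 F [-0.1 -0.8 -1. ]
```

The channel edge (27.9) and the jaw pocket end (80.7) match the model. Lowering.

Request:
{"api": "arm_command", "payload": {"series": "0 0 0.75 0 0 0;0 0 0.75 0 0 0;0 0 0.75 0 0 0;0 0 0.75 0 0 0;0 0 0.75 0 0 0;0 0 0.75 0 0 0;0 0 0.75 0 0 0;0 0 0.6 0 0 0;0 0 0 0 0 0;0 0 0 0 0 0"}}

```text
time: 26.32
ee_pos: [537.6, 220.4, 18.8]
tcp_rot: [3.039, 0.794, -0.006]
contact_force: [-0.5, -0.3, -1.6]
grip_width: 0.465
grasp_force: 86.6
```

Request:
{"api": "arm_command", "payload": {"series": "0 0 0.15 0 0 0;0 0 0.15 0 0 0;0 0 0.15 0 0 0;0 0 0 0 0 0"}}

```text
time: 26.65
ee_pos: [539.0, 221.6, 8.8]
tcp_rot: [3.039, 0.796, -0.0]
contact_force: [0.2, -1.3, -2.0]
grip_width: 0.464
grasp_force: 86.6
```

Request:
{"api": "arm_command", "payload": {"series": "0 0 0.1 0 0 0;0 0 0.1 0 0 0;0 0 0 0 0 0"}}

```text
time: 26.9
ee_pos: [538.8, 221.7, 3.6]
tcp_rot: [3.039, 0.796, -0.001]
contact_force: [-0.4, 0.2, -1.6]
grip_width: 0.464
grasp_force: 86.6
```

Request:
{"api": "arm_command", "payload": {"series": "0 0 0.1 0 0 0;0 0 0.1 0 0 0;0 0 0 0 0 0"}}

```text
time: 27.15
ee_pos: [539.5, 222.5, -0.7]
tcp_rot: [-3.038, -0.796, -0.002]
contact_force: [-1.5, 3.2, 0.7]
grip_width: 0.467
grasp_force: 86.8
```

Request:
{"api": "arm_command", "payload": {"series": "0 0 0.1 0 0 0;0 0 0.1 0 0 0;0 0 0 0 0 0"}}

```text
time: 27.4
ee_pos: [539.3, 222.3, -6.1]
tcp_rot: [-3.038, -0.796, -0.001]
contact_force: [0.2, 5.0, 0.2]
grip_width: 0.463
grasp_force: 86.9
```

Request:
{"api": "arm_command", "payload": {"series": "0 0 0.08 0 0 0;0 0 0 0 0 0;0 0 0 0 0 0"}}

```text
time: 27.65
ee_pos: [539.4, 222.2, -7.0]
tcp_rot: [-3.038, -0.796, -0.0]
contact_force: [-4.3, 3.4, 6.7]
grip_width: 0.468
grasp_force: 87.5
```

Request:
{"api": "arm_command", "payload": {"series": "0 0 0.08 0 0 0;0 0 0 0 0 0;0 0 0 0 0 0"}}

```text
time: 27.9
ee_pos: [539.4, 222.2, -7.1]
tcp_rot: [-3.039, -0.796, 0.002]
contact_force: [-9.6, 0.7, 20.0]
grip_width: 0.468
grasp_force: 89.0
```

Hard stop at −7.1, against a predicted −7.2, so the pliers are home. Releasing and rising.

Request:
{"api": "arm_command", "payload": {"series": "0 0 -0.08 0 0 0;0 0 0 0 0 0;0 0 0 0 0 0;0 0 0 0 0 0;0 0 0 0 0 0", "fingers": 50}}

```text
time: 28.32
ee_pos: [538.9, 221.3, -8.6]
tcp_rot: [3.039, 0.796, -0.001]
contact_force: [0.3, -0.2, 0.6]
grip_width: 0.804
grasp_force: 0.0
```

Request:
{"api": "arm_command", "payload": {"series": "0 0 -0.4 0 0 0;0 0 -1 0 0 0;0 0 -1 0 0 0;0 0 -1 0 0 0;0 0 -1 0 0 0;0 0 -1 0 0 0;0 0 -1 0 0 0;0 0 -1 0 0 0;0 0 0 0 0 0;0 0 0 0 0 0"}}

```text
time: 29.15
ee_pos: [540.5, 222.0, 179.9]
tcp_rot: [3.039, 0.796, 0.008]
contact_force: [0.0, 0.5, -0.7]
grip_width: 0.806
grasp_force: 0.0
```

```bash
cat > v.py <<'E'
from h import *
import pickle
s=readout.get_state();M=R.from_rotvec(s["tcp_rot"]).as_matrix()
c=pose('wrist');sc=pose('scene');d=np.array([.870,.492]);n=np.array([.492,-.870])
def chk(c,name,red,zz,lim):
    hsv=cv2.cvtColor(c['frame'],cv2.COLOR_BGR2HSV)
    m=(cv2.inRange(hsv,(0,130,40),(8,255,255))|cv2.inRange(hsv,(172,130,40),(180,255,255))) if red else cv2.inRange(hsv,(100,120,40),(125,255,255))
    for q in cv2.findContours(m,0,1)[0]:
        if cv2.contourArea(q)>20:
            for z in zz:
                W=np.array([ray(c,*p,z)[:2] for p in q[:,0,:]])-[561.5,179.7]
                if np.abs(W).max()<150: print(name,z,'along',(W@d).min().round(1),(W@d).max().round(1),'across',(W@n).min().round(1),(W@n).max().round(1))
chk(c,'wrist red',1,(22,30),0);chk(c,'wrist blue',0,(28,),0);chk(sc,'scene red',1,(22,30),0);chk(sc,'scene blue',0,(28,36),0)
a=pickle.load(open('scene.pkl','rb'))['frame'].astype(int);b=sc['frame'].astype(int)
for nm,(u,v) in dict(bottle=(287,222),bowl=(188,317),model=(376,158),lamp=(425,190)).items():print(nm,'diff',np.abs(a-b)[v-12:v+12,u-10:u+10].mean().round(1))
plan(460.8,-366,225,171)
E
python3 v.py
```

```text
wrist red 22 along -68.6 20.5 across -37.5 -28.4
wrist red 30 along -64.7 22.1 across -37.7 -28.9
wrist red 22 along -68.5 21.6 across -69.1 -59.9
wrist red 30 along -64.6 23.2 across -68.5 -59.6
wrist blue 28 along -32.9 -19.3 across 35.1 57.4
wrist blue 28 along -16.0 -9.3 across 35.2 56.3
wrist blue 28 along -6.1 0.4 across 35.1 56.3
wrist blue 28 along 3.6 11.0 across 35.4 56.4
wrist blue 28 along 14.1 20.4 across 34.6 56.5
wrist blue 28 along 23.5 61.0 across 31.6 57.5
wrist blue 28 along 62.9 81.5 across 31.7 57.6
scene red 22 along -65.6 20.6 across -38.8 -25.2
scene red 30 along -63.4 22.2 across -33.2 -19.6
scene red 22 along -66.3 19.1 across -73.1 -56.6
scene red 30 along -64.0 20.7 across -67.1 -50.7
scene blue 28 along -31.9 82.7 across 32.7 64.4
scene blue 36 along -30.0 83.8 across 37.8 69.3
bottle diff 1.1
bowl diff 1.6
model diff 80.2
lamp diff 0.8
n=24 row: -1.25 -0.33 -0.08 0 0 -0.86  cur th 29.4 tcp [538.6 221.5 176.2] tilt [-0.07 -0.03] t 29.2 grip 0.803 q6 1.32 F [-0.4  0.1 -1.4]
```

The tools are at home height and position. The model patch is probably hidden by the arm, so I'll move clear and recheck it and the knob.

```bash
python3 -c "
from h import *
plan(480,-200,250,29.4,n=18)"
```

```text
n=18 row: -0.57 0.75 -0.16 0 0 -0.00  cur th 29.4 tcp [538.6 221.5 176.2] tilt [-0.07 -0.03] t 29.2 grip 0.803 q6 1.32 F [-0.4  0.1 -1.4]
```

Request:
{"api": "arm_command", "payload": {"series": "-0.57 0.75 -0.16 0 0 0;-0.57 0.75 -0.16 0 0 0;-0.57 0.75 -0.16 0 0 0;-0.57 0.75 -0.16 0 0 0;-0.57 0.75 -0.16 0 0 0;-0.57 0.75 -0.16 0 0 0;-0.57 0.75 -0.16 0 0 0;-0.57 0.75 -0.16 0 0 0;-0.57 0.75 -0.16 0 0 0"}}

```text
time: 30.0
ee_pos: [508.7, 10.8, 211.0]
tcp_rot: [-3.038, -0.796, 0.006]
contact_force: [-0.4, 0.1, 0.3]
grip_width: 0.806
grasp_force: 0.0
```

Request:
{"api": "arm_command", "payload": {"series": "-0.57 0.75 -0.16 0 0 0;-0.57 0.75 -0.16 0 0 0;-0.57 0.75 -0.16 0 0 0;-0.57 0.75 -0.16 0 0 0;-0.57 0.75 -0.16 0 0 0;-0.57 0.75 -0.16 0 0 0;-0.57 0.75 -0.16 0 0 0;-0.57 0.75 -0.16 0 0 0;0 0 0 0 0 0;0 0 0 0 0 0"}}

```text
time: 30.83
ee_pos: [483.5, -175.3, 243.3]
tcp_rot: [-3.038, -0.792, 0.003]
contact_force: [1.4, 0.1, 1.0]
grip_width: 0.804
grasp_force: 0.0
```

```bash
python3 v.py | grep -v wrist
python3 - <<'E'
from h import *
c=pose('wrist');g=cv2.cvtColor(c['frame'],6);p=proj(c,[460.8,-366,109]);print(p)
u0,v0=p.astype(int);w=[];k=[]
for v in range(max(v0-40,0),min(v0+40,384)):
    for u in range(max(u0-40,0),min(u0+40,512)):
        q=ray(c,u,v,109)[:2]-[460.8,-366]
        if np.hypot(*q)<17 and abs(q@[.17,.985])<5 and q[0]<0 and g[v,u]>150: w.append(q)
w=np.array(w);print(len(w));e=np.linalg.eigh(np.cov(w.T))[1][:,1];print(w.mean(0),np.degrees(np.arctan2(e[1],e[0])))
E
```

```text
scene red 22 along -65.6 20.6 across -37.3 -25.1
scene red 30 along -63.4 22.2 across -31.6 -19.6
scene red 22 along -70.9 19.1 across -74.7 -56.6
scene red 30 along -68.7 20.7 across -68.8 -50.7
scene blue 28 along -31.9 82.7 across 32.1 64.1
scene blue 36 along -30.0 83.8 across 37.3 69.0
bottle diff 1.2
bowl diff 1.5
model diff 0.7
lamp diff 0.8
n=21 row: -0.47 -0.11 0.03 0 0 -0.98  cur th 29.4 tcp [ 483.8 -174.   243.5] tilt [-0.13  0.1 ] t 30.9 grip 0.808 q6 0.57 F [ 0.1  0.  -0.7]
[395.3409196  275.20152512]
22
[-10.26013779   1.6694166 ] 172.05203639638808
```

The knob mark at 170–172° lies along the unit's own axis (box edge about 81°), which fits the off position. The other objects haven't moved. Handing in.

```bash
python3 -c "
from h import *
print(order.close_job())"
```

```text
the job is handed in; nothing more can be done
None
```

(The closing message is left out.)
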